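# Bond a stamp mount in the bench press and hold the lever

### The arm

A 7-joint arm with a two-finger parallel gripper is mounted at the origin on the work surface. World frame = base frame: x ahead of the robot, y to its left, z up, the work surface at z = 0. Lengths are in m, angles in rad, forces in N, time in s.
With the tool pointing down it reaches from about 0.35 to 0.9 m from the base axis. Payload 8.1 kg.
Tool frame: the origin (TCP) lies between the finger pads, 19 mm behind the fingertips; this is the grasp point; z points along the fingers, y is the direction in which the jaws open and shut (so a half turn about z gives the same grasp; the last joint's range is limited). The gripper opens to 85 mm and grips with 20 to 120 N. Pads are 22 mm wide; open, the fingers measure 114 mm over their backs; the gripper's body (76 mm by 85 mm) begins 54 mm behind the grasp point. The pads swing forward as they close: fully open they stand 13 mm farther back than shut.
Start: joints at [1.022, 0.434, 0.025, 1.573, -0.012, 1.134, -0.075], TCP at [0.269, -0.564, 0.25] pointing down, gripper open.
Joint ranges: [-2.62, 2.62], [-0.44, 2.09], [-1.27, 1.32], [0.08, 2.57], [-1.32, 4.46], [0.12, 2], [-2.74, 2.74]. Speed limits (rad/s): [2.22, 2.22, 3.01, 3.01, 3.14, 3.14, 3.14].

### API

Orientations are given as a unit quaternion [w, x, y, z].
In Python, from workcell import manip gives the robot as it stands. The module is installed in compiled form; this text tells all that it offers.
- The arm moves only by the tool drive_tool, never from a script. Its argument "increments" is a list of rows, each a list of 7 numbers: the shift along the tool's x, y, z in mm, then the turn, a rotation vector about the tool's x, y, z in degrees, then the opening, from 0 (shut) to 1 (fully open). In form: [[dx, dy, dz, rx, ry, rz, jaw], ...]. A call has exactly 10 rows; each row is the pose to reach, as a shift and turn from the pose commanded when the call began, along the tool's axes at that moment; what a row does not reach only later rows make up. A row lasts 1/8 s, in which the tool goes at most 62.5 mm and 10.7 degrees, less where a joint would pass 70% of its speed; a pose out of reach is approached as far as the arm can. A call with a gripper value outside its range is refused whole. The fingers move at their own pace and stop on an object; "force" is the grip in N (left out, the last holds). Time passes only in rows, so rows that repeat a pose let the fingers close, or fill a call up. It gives the time, the measured TCP pose, the force and the opening at its end, in the units of the state.
- manip.get_obs(): the state, without advancing time (a new reading comes with each control period).
- manip.snapshot(name): name is "scene" or "top"; returns a dict with "img" (400x640x3 uint8, blue, green, red), "mtx" (3x3 intrinsics, pixels), "rvec" (rotation vector, rad) and "tvec" (3), from world to camera coordinates, as OpenCV has them. Camera axes: x right, y down, z forward; pixel columns grow to the right and rows downward; lengths in m; the calibration is good to about 2 mm. A picture is of the moment at which its call begins. There is no depth.
- manip.finish_job(): hands the job in, once; it reports no verdict.
Trained networks look in the newest picture that a camera, given by its name, has taken for a name from the list of things; names that differ only in an ending like _2 or _b are one class to them, and where a whole thing is asked for, a point or a joint stands for the part that bears it (a point fixed in the world has none). Each returns a list of dicts, best first, with "conf" (0 to 1); they miss things now and then, are a little off and sometimes report something else, mostly with a low value. They report only what shows in the picture. A call takes as long as a camera call. They do not tell look-alikes from the thing itself.
- manip.cut_out(thing, camera): "pixels" (400x640 bool, what is visible of it) and "location" ([column, row] in pixels, amid what is visible of it).
The state is a dict: "time_s": time; "joints": joint angles; "qd": joint speeds; "tau": joint torques, N m; "tool_pos": TCP position; "eef_rot": TCP orientation; "contact_force": force on the tool from outside, world axes, zero at the start; "torque": the same for the moment, N m; "grip_width": finger opening in m.
Only numpy, scipy, OpenCV 4.12 (cv2) and the standard library are available. Lean on these libraries where they do the work, as an engineer would, in place of code of your own. Each camera call takes 0.05 s, during which the arm holds its last target. There are 200 camera calls.

### The job

Glue up the rubber stamp: set the oblong wooden mount that matches the stamp plate (the 70 x 36 mm one) flat and flush on the plate lying on the press's pulled-out bed, let go of it, and push the bed fully home under the platen. Then pull the press lever down by its ball until the platen squeezes the mount with between 40 and 160 N and keep it there while the adhesive takes: the job ends with your hand still on the ball, holding the lever down. Leave everything else on the table where it is.

Things in the scene. Friction and masses are not known exactly. Their poses are not given: they have to be found in the camera images.
- press: Bench hand press, fixed, yaw within 0.2 rad. Grey cast base 350 x 160 x 18 mm; column and head rise to 240 mm, the ram to 308 mm. Origin on the table under the ram's vertical axis; x points to its rear (away from the robot at yaw 0), y to its left, where the lever is. The head's front face is 40 mm in front of (-x of) the ram axis, its underside 112 mm above the table.
- platen: The platen, 60 x 92 mm in x and y, 16 mm thick with a black rubber pad below. Origin at the centre of its underside, 73.5 mm above the table when up. It goes straight down 20 mm per rad of the lever until it meets a seated mount's top, 59 mm above the table (lever about 0.73 rad). From there four coil springs between it and the ram yield as the lever goes on.
- shuttle (a joint): Travel (m) of the sliding bed: 0 = fully home against its rear stop, the stamp plate centred under the platen; 0.125 = pulled out fully to the front (press -x). Starts at 0.105 to 0.125. Sliding friction about 6 N, no spring: it stays where it is left. Bed of aluminium, 130 x 106 mm, top 32 mm above the table.
- plate_top (a point): Centre of the top face of the stamp plate, 35 mm above the table; axes as the press's. The plate is dark rubber, 34 mm in x, 68 mm in y, 3 mm thick, fixed on the bed, adhesive side up. Seated, the mount's long side lies along this y, either way round, and its origin is at this point.
- fence_corner (a point): Top of the inner corner of two steel fences on the bed, at x +18.7 mm, y +35.7 mm from plate_top and 6 mm higher; axes as the press's. One fence runs behind the plate along y, the other at its left along x, each 10 mm wide. A centred mount clears both by 0.7 mm. The plate's other two sides are open.
- bed_knob (a point): Centre of the top of the bed's front knob, 68 mm above the table, 105 mm in front (press -x) of plate_top: upright black knob, 22 mm diameter over its upper 22 mm, 14 mm below, 36 mm tall in all. Grip it or push it towards press +x to send the bed home.
- lever_angle (a joint): Angle (rad) of the press lever: 0 = up, at rest, 42 degrees above the horizontal, pointing to press -x; grows as the ball is pulled down; stops at 1.1. A spring returns it: the ball needs about 2 N to start, 9 N where the platen meets the mount (0.73 rad). Going on, the squeeze grows 50 N per 0.1 rad: 40 N at about 0.79 (12 N on the ball), 100 N at 0.91 (18 N), 160 N at 1.03 (24 N).
- lever: The lever, a steel arm 14 mm thick with a ball on its end; origin on its axis, as lever_hinge.
- lever_hinge (a point): Point on the lever's axis, which runs along the press's y: 32.5 mm behind (+x) and 95 mm to the left (+y) of the ram axis, 165 mm above the table. At angle q the ball's centre is 0.22 cos(0.733 - q) m in front of (press -x of) this point and 0.22 sin(0.733 - q) m above it.
- ball (a point): Black ball on the end of the steel lever, 36 mm diameter: its centre, 312 mm above the table with the lever up, 166 mm when the platen meets the mount, about 126 mm at 100 N.
- mount: The oblong mount to use: 70 (x) x 36 (y) x 24 mm tall, pale wood; origin at the centre of its underside, about 45 g. A groove 2 mm deep and 6 mm high runs along both long sides, 10 to 16 mm above the underside. Lies on the blue mat (3 mm thick).
- mount_narrow: Another mount, to be left alone: 90 (x) x 22 (y) mm, 24 mm tall, pale wood; origin at the centre of its underside.
- mount_square: Another mount, to be left alone: 50 x 50 mm, 24 mm tall, pale wood; origin at the centre of its underside.
- mount_round: Another mount, to be left alone: round, 42 mm diameter, 24 mm tall, pale wood; origin at the centre of its underside.
- brayer: Hand roller lying on the table, to be left alone: black rubber roller 90 mm long and 32 mm thick (along its x), wire fork and wooden handle to its +y, 155 mm. Origin under the roller.
- brush_jar: Aluminium tumbler of brushes, to be left alone: 82 mm across, 130 mm tall, brushes to about 250 mm. Origin under its centre.
- dish: Terracotta dish, to be left alone: 124 mm across, 50 mm tall. Origin under its centre.
- brush: A brush lying along its x, 200 mm long and 10 mm thick, to be left alone. Origin under a point 115 mm from the handle's end.
There are look-alikes about, which are no part of the job. What is shaped like the mount but green, turquoise or yellow is not meant.

How it is judged:
On the way, in this order (a step that is already met when the one before it is completed fails the run):
1. the mount sits flat and flush on the stamp plate, let go, with the bed still out (x of mount in the frame of plate_top between -0.003 and 0.003 m and y of mount in the frame of plate_top between -0.003 and 0.003 m and z of mount in the frame of plate_top between -0.003 and 0.002 m and angle between the x axis of mount and the y axis of plate_top, either way round below 0.07 rad and angle between mount's own z axis and vertical below 0.05 rad and contact force between each of the arm, the fingers and mount below 0.3 N and value of joint shuttle above 0.06 m), for 0.2 s.
2. the bed is pushed fully home with the mount still in place (x of mount in the frame of plate_top between -0.003 and 0.003 m and y of mount in the frame of plate_top between -0.003 and 0.003 m and z of mount in the frame of plate_top between -0.003 and 0.002 m and angle between the x axis of mount and the y axis of plate_top, either way round below 0.07 rad and angle between mount's own z axis and vertical below 0.05 rad and contact force between each of the arm, the fingers and mount below 0.3 N and value of joint shuttle below 0.004 m), for 0.2 s.
At the end, for the whole second after the job is handed in: Bed within 4 mm of home; mount flat on the plate, centred within 3 mm each way, square within 0.07 rad, untouched by the robot; fingers at the ball (TCP within 60 mm) and on the lever with over 4 N, lever still, platen pressing the mount with 40 to 160 N, all through the last second (all of step 2 and contact force between platen and mount between 40 and 160 N and contact force between the fingers and lever above 4 N and velocity of joint lever_angle between -0.03 and 0.03 rad/s and distance between the grasp point and ball below 0.06 m); the arm keeps its last pose, push and grip.
It fails at once if another thing on the table is disturbed (shifted more than 20 mm) (distance of any of mount_narrow, mount_square, mount_round, brayer, brush_jar, dish, brush from where it was at the start of the episode above 0.02 m).
It also fails if it takes over 70 s, if anything falls off the work surface, if the arm or the gripper's body presses on something with over 40 N, if the wrist force passes 120 N, or if a joint passes its speed limit or range.

## Working session

There is one attempt and no reset: what is moved stays moved. The work goes in short steps, Python scripts to look and compute and a tool call to move; the robot and the scene stay as the last step left them, time stands still between calls to the robot, and variables do not carry over. Pictures are saved under pics/ and viewed, about 8 in all and at most 12, crops included, and the job is handed in when it is done.

Besides the shell and the picture viewer there is one more tool, called after "Emit:" in YAML: its name, and indented under it one key for each argument. drive_tool: Moves the arm, as the interface text tells. Its arguments: {"type":"object","properties":{"increments":{"type":"array","items":{"type":"array","items":{"type":"number"}}},"force":{"type":"number"}},"required":["increments"]}

```bash
mkdir -p pics; cat > h.py <<'E'
from workcell import manip
import numpy as np, cv2
def ray(s,uv):
    R=cv2.Rodrigues(np.array(s["rvec"],float))[0];t=np.array(s["tvec"],float).ravel()
    p=cv2.undistortPoints(np.array(uv,float).reshape(-1,1,2),np.array(s["mtx"]),None).reshape(-1,2)
    d=np.c_[p,np.ones(len(p))]@R
    return -R.T@t,d
def at_z(s,uv,z):
    c,d=ray(s,uv);k=(z-c[2])/d[:,2];return c+d*k[:,None]
def proj(s,P):
    return cv2.projectPoints(np.array(P,float).reshape(-1,1,3),np.array(s["rvec"],float),np.array(s["tvec"],float),np.array(s["mtx"]),None)[0].reshape(-1,2)
E
python3 - <<'E'
from h import *
np.set_printoptions(precision=4,suppress=True)
S={n:manip.snapshot(n) for n in("scene","top")}
for n,s in S.items():
    cv2.imwrite(f"pics/{n}0.png",s["img"]); print(n,ray(s,[[320,200]]))
for n in S:
  for t in ["mount","bed_knob","ball","plate_top","fence_corner","platen","press","mount_narrow"]:
    for r in manip.cut_out(t,n)[:4]: print(n,t,round(r["conf"],2),r["location"],r["pixels"].sum())
print(manip.get_obs())
E
```

```text
scene (array([ 1.1183, -0.6989,  0.8908]), array([[-0.5334,  0.5981, -0.5983]]))
top (array([ 0.3366, -0.0297,  1.2962]), array([[ 0.1578,  0.016 , -0.9874]]))
scene mount 0.58 [263.1, 270.1] 329
scene mount 0.57 [223.3, 248.1] 284
scene mount 0.52 [283.5, 235.1] 229
scene mount 0.48 [305.4, 220.1] 205
scene bed_knob 0.2 [384.1, 249.6] 7869
scene ball 0.81 [376.3, 173.2] 367
scene plate_top 0.85 [345.1, 246.1] 1103
scene plate_top 0.72 [375.7, 174.1] 331
scene fence_corner 0.9 [343.9, 246.4] 1091
scene platen 0.49 [374.9, 255.2] 185
scene press 0.84 [381.9, 248.5] 7669
scene mount_narrow 0.59 [290.8, 294.7] 282
top mount 0.66 [379.8, 279.4] 246
top mount 0.61 [331.8, 247.8] 209
top mount 0.56 [419.0, 190.5] 227
top mount 0.5 [295.0, 251.3] 192
top bed_knob 0.95 [305.6, 190.7] 1262
top ball 0.79 [272.4, 166.5] 381
top ball 0.32 [416.4, 192.0] 216
top plate_top 0.65 [303.5, 192.6] 1240
top fence_corner 0.59 [308.5, 192.1] 1245
top platen 0.72 [187.9, 156.0] 929
top press 0.88 [298.9, 169.8] 5401
top mount_narrow 0.75 [377.2, 189.4] 143
{'time_s': 0.9, 'joints': array([ 1.0224,  0.4345,  0.025 ,  1.5732, -0.0116,  1.134 , -0.0751]), 'qd': array([ 0.0001,  0.0004, -0.0008, -0.0014, -0.0007, -0.0022,  0.0003]), 'tau': array([  0.0005, -67.0268,   1.024 , -31.6559,   0.0153,   0.0018,
         0.    ]), 'tool_pos': array([ 0.2695, -0.5639,  0.25  ]), 'eef_rot': array([0.    , 0.9753, 0.221 , 0.    ]), 'contact_force': array([-0.0574, -0.1752, -0.7301]), 'torque': array([ 0.0121, -0.0055,  0.0025]), 'grip_width': 0.08531476035504658}
```

View pics/top0.png

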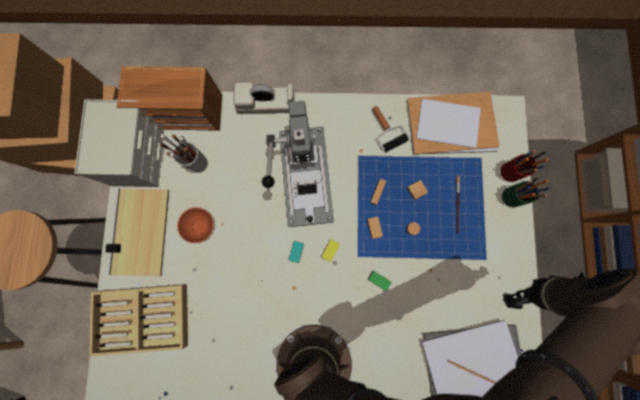

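View pics/scene0.png

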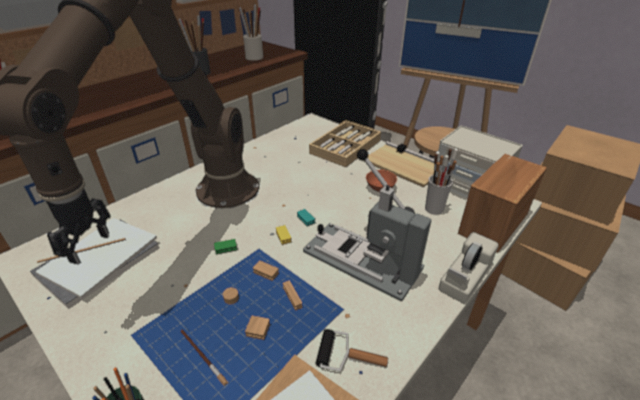

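Top view: the press's ball is at (268,182), the dark plate at (307,188) and the knob near (310,219).

Candidates for the mount in the top view:
- Wood on the mat: oblong (375,227), narrow (378,191), square (418,189), round (413,229).
- Coloured look-alikes: green (380,280), yellow (330,250), turquoise (297,251).

I choose the wooden oblong at (375,227) in top, which is (265,270) in scene.

```bash
cat >> h.py <<'E'
from scipy.optimize import minimize
def box(p,L,W,z0,z1):
    c,s=np.cos(p[2]),np.sin(p[2])
    return np.array([[p[0]+c*a-s*b,p[1]+s*a+c*b,z] for z in(z0,z1) for a,b in((-L/2,-W/2),(L/2,-W/2),(L/2,W/2),(-L/2,W/2))])
def sil(s,P,k=8,win=None):
    x0,y0,w,h=win
    q=(proj(s,P)-[x0,y0]+.5)*k
    m=np.zeros((h*k,w*k),np.uint8);cv2.fillConvexPoly(m,cv2.convexHull(np.round(q*16).astype(np.int32)),255,shift=4)
    return cv2.resize(m,(w,h),interpolation=cv2.INTER_AREA)/255.
def wood(img,win):
    x0,y0,w,h=win;c=img[y0:y0+h,x0:x0+w].astype(float)
    # soft orange-ness: red minus blue
    d=c[...,2]-c[...,0];return d
E
python3 - <<'E'
from h import *
np.set_printoptions(precision=4,suppress=True)
S={n:manip.snapshot(n) for n in("scene","top")}
win={"top":(358,210,36,36),"scene":(246,254,36,32)}
M={}
for n in S:
    d=wood(S[n]["img"],win[n]); print(n,np.percentile(d,[5,50,90,97]))
    M[n]=np.clip((d-0)/(np.percentile(d,90)*.8),0,1)
def cost(p,L,W,ns=("top","scene")):
    return sum(np.abs(sil(S[n],box(p,L,W,.003,.027),8,win[n])-M[n]).sum() for n in ns)
p0=at_z(S["top"],[[375,227]],.015)[0]; print(p0, at_z(S["scene"],[[265,270]],.015)[0])
for ns in (("top","scene"),("top",),("scene",)):
  best=min((minimize(cost,[p0[0],p0[1],y],args=(.07,.036,ns),method="Nelder-Mead",options=dict(initial_simplex=[[p0[0],p0[1],y],[p0[0]+.01,p0[1],y],[p0[0],p0[1]+.01,y],[p0[0],p0[1],y+.3]],xatol=1e-4,fatol=1e-3)) for y in np.arange(0,3.1,.5)),key=lambda r:r.fun)
  print(ns,best.x,best.fun)
  if len(ns)==2: bx=best.x
for L,W in((.09,.022),(.05,.05),(.07,.036)): print(L,W,min(cost([bx[0],bx[1],y],L,W) for y in np.arange(0,3.1,.1)))
def crop(n,x,y,w,h,W,H,pts=None):
    s=S[n];c=cv2.resize(s["img"][y:y+h,x:x+w],(W,H),interpolation=cv2.INTER_CUBIC)
    if pts is not None:
        q=(proj(s,pts)-[x,y]+.5)*[W/w,H/h]
        for a in q: cv2.circle(c,tuple(int(v) for v in a),2,(0,255,0),-1)
    return c
B=box(bx,.07,.036,.003,.027)
im=np.hstack([np.vstack([crop("top",358,210,40,40,300,300,B),crop("scene",246,254,40,40,300,300,B)]),crop("top",282,145,50,60+20,375,600)])
cv2.imwrite("pics/c1.png",im)
cv2.imwrite("pics/c2.png",crop("scene",300,140,130,100+50,650,600) if 0 else crop("scene",300,205,100,75,800,600))
E
```

```text
scene [-71. -53.  73.  75.]
top [-84. -73.  82.  87.]
[ 0.4513 -0.2002  0.015 ] [ 0.4509 -0.1983  0.015 ]
('top', 'scene') [ 0.4506 -0.1982  3.33  ] 138.14414598114556
('top',) [ 0.4502 -0.1981  0.2619] 30.371987087517937
('scene',) [ 0.4481 -0.1973  0.1419] 104.49069298952458
0.09 0.022 261.27558338738106
0.05 0.05 239.48903143282035
0.07 0.036 139.94317967414165
```

View pics/c1.png

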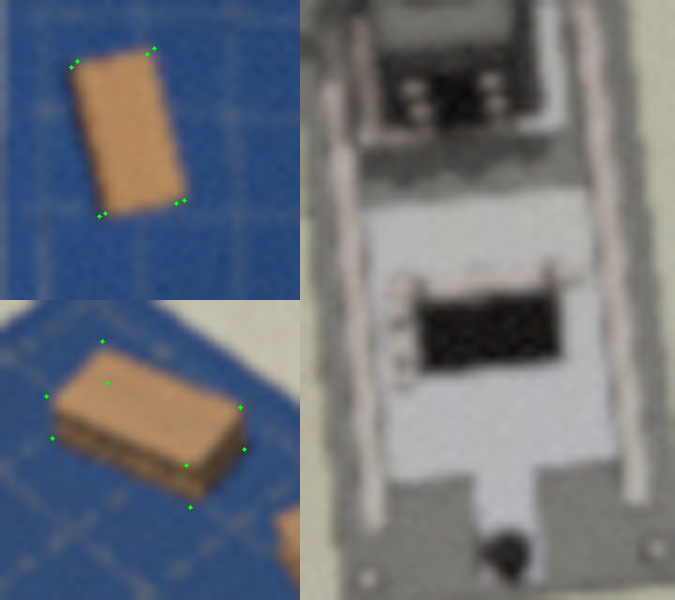

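View pics/c2.png

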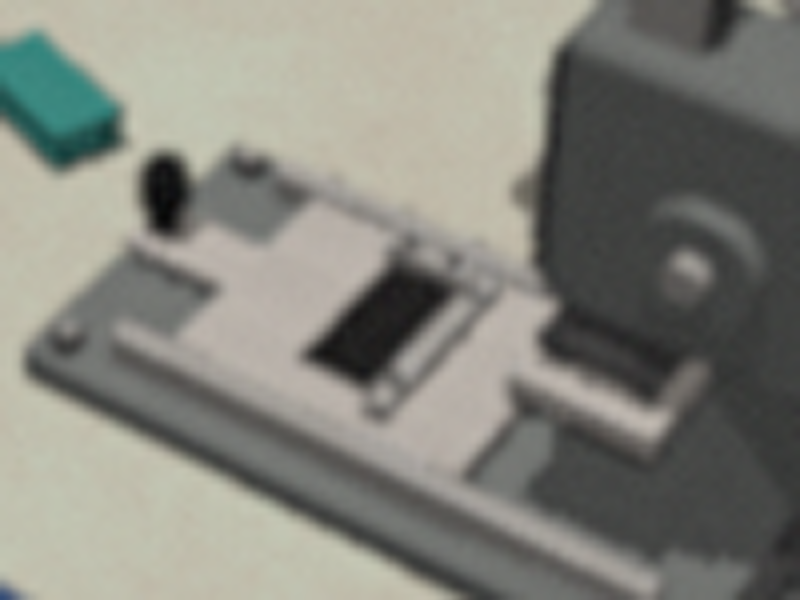

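The crop confirms a wooden oblong with a groove at (375,227). Its side faces are darker, so the scene fit needs a better mask. The dark plate is at about top (307,189), with fences behind it and to its left, and the knob is at about (310,218). Next I fit the mount, plate and knob numerically.

```bash
cat > fit.py <<'E'
from h import *
np.set_printoptions(precision=4,suppress=True)
def nm(f,p0,d): 
    p0=np.array(p0,float);return minimize(f,p0,method="Nelder-Mead",options=dict(initial_simplex=np.vstack([p0,p0+np.diag(d)]),xatol=5e-5,fatol=1e-3,maxiter=600))
def plate_fit(s,win,p0):
    x0,y0,w,h=win;g=s["img"][y0:y0+h,x0:x0+w].max(2).astype(float)
    lo,hi=np.percentile(g,3),np.percentile(g,60);M=np.clip((hi-g)/(hi-lo),0,1)
    return nm(lambda p:(np.abs(sil(s,box(p,.034,.068,.035,.035),8,win)-M)).sum(),p0,[.005,.005,.1])
E
python3 - <<'E'
from fit import *
S={n:manip.snapshot(n) for n in("scene","top")}
T=S["top"]
p0=at_z(T,[[307,188.5]],.035)[0]
r=plate_fit(T,(297,181,20,15),[p0[0],p0[1],.0]);print("plate top",r.x,r.fun)
P=r.x;c,s=np.cos(P[2]),np.sin(P[2])
# knob: dark blobs
def blob(n,win,thr=60):
    x0,y0,w,h=win;g=S[n]["img"][y0:y0+h,x0:x0+w].max(2);wt=np.clip(90-g.astype(float),0,60);yy,xx=np.mgrid[y0:y0+h,x0:x0+w];return [(xx*wt).sum()/wt.sum(),(yy*wt).sum()/wt.sum()]
kt=blob("top",(303,213,14,11));ks=blob("scene",(316,222,9,12));print("knob px",kt,ks)
# two-ray triangulation
def tri(a,b):
    (c1,d1),(c2,d2)=ray(T,[a]),ray(S["scene"],[b]);d1,d2=d1[0]/np.linalg.norm(d1),d2[0]/np.linalg.norm(d2)
    k=np.linalg.lstsq(np.c_[d1,-d2],c2-c1,rcond=None)[0];q1,q2=c1+d1*k[0],c2+d2*k[1];return (q1+q2)/2,np.linalg.norm(q1-q2)
K=tri(kt,ks);print("knob",K,"top@.06",at_z(T,[kt],.06)[0])
v=P[:2]-K[0][:2];print("knob-plate dist",np.linalg.norm(v),"yaw",np.arctan2(v[1],v[0]))
bt=blob("top",(260,174,16,16));bs=blob("scene",(355,147,14,14));B=tri(bt,bs);print("ball",bt,bs,B)
# mount refit
win={"top":(358,210,36,36),"scene":(246,254,36,30)};M={}
for n in S:
    d=wood(S[n]["img"],win[n]).copy();M[n]=np.clip((d+40)/60,0,1) if n=="scene" else np.clip((d+80)/160,0,1)
    if n=="scene": M[n][22:,30:]=0
for ns in (("top","scene"),("top",),("scene",)):
    f=lambda p:sum(np.abs(sil(S[n],box(p,.07,.036,.003,.027),8,win[n])-M[n]).sum() for n in ns)
    m=nm(f,[.4502,-.198,.25],[.005,.005,.1]);print("mount",ns,m.x,m.fun)
E
```

```text
plate top [0.5769 0.0424 0.0511] 52.82965474374188
knob px [np.float64(309.20556107249257), np.float64(218.83316782522343)] [np.float64(320.25454545454545), np.float64(228.7972027972028)]
knob (array([0.4719, 0.0263, 0.0474]), np.float64(0.0023493824313288577)) top@.06 [0.4697 0.0249 0.06  ]
knob-plate dist 0.10630853527815018 yaw 0.15172942183386973
ball [np.float64(267.69785607445573), np.float64(181.33172677413992)] [np.float64(361.7767417311752), np.float64(154.07705840957072)] (array([0.5423, 0.1293, 0.3125]), np.float64(0.0010002049983576708))
mount ('top', 'scene') [ 0.4509 -0.1977  0.231 ] 166.75245098039215
mount ('top',) [ 0.4501 -0.1985  0.2365] 61.34240196078431
mount ('scene',) [ 0.4512 -0.197   0.2296] 102.04117647058823
```

```bash
python3 - <<'E'
from fit import *
S={n:manip.snapshot(n) for n in("scene","top")};T=S["top"]
u=lambda pts:[[(x-300)/7.5+282-.5,y/7.5+145-.5] for x,y in pts]
for nme,pts,z in(("bed front",[(388,482),(612,460)],.032),("bed rear",[(370,210),(585,190)],.032),("plate front",[(420,372),(560,357)],.035),("plate left",[(417,300),(421,372)],.035),("plate right",[(557,292),(561,357)],.035),("bed right",[(588,192),(613,460)],.032),("bed left",[(370,215),(388,480)],.032)):
    q=at_z(T,u(pts),z);v=q[1]-q[0];print(nme,q[:,:2].ravel(),"len",np.linalg.norm(v),"yaw",np.arctan(-v[0]/v[1]) if abs(v[1])>abs(v[0]) else np.arctan(v[1]/v[0]))
w=lambda pts:[[x/8+300-.5,y/8+205-.5] for x,y in pts]
q=at_z(S["scene"],w([(308,355),(365,385),(400,262),(455,290)]),.035);print("scene plate FR,RR,FL,RL",q[:,:2])
# model overlay for yaw candidates: knob base/plate/ball
for yaw in(.08,.11,.14,.17):
    c,s=np.cos(yaw),np.sin(yaw);R=np.array([[c,-s],[s,c]])
    # ball -> ram axis
    b=np.array([.5423,.1293]);o=b-R@[.0325-.22*np.cos(.733),.095]
    for sh in(.115,): 
        p=o-R@[sh,0];print(yaw,"ram",o,"plate@.115",p)
E
```

```text
bed front [ 0.5062  0.0819  0.5185 -0.0203] len 0.10298176962458927 yaw 0.12015724685764498
bed rear [ 0.6336  0.0947  0.6451 -0.005 ] len 0.100424453562333 yaw 0.11492127479025674
plate front [0.557  0.0687 0.5654 0.0045] len 0.06467841906024988 yaw 0.1291564986171408
plate left [0.5907 0.0712 0.5571 0.0682] len 0.033803889435987874 yaw 0.08752598849177239
plate right [0.5958 0.0067 0.5654 0.0041] len 0.03053019941197279 yaw 0.08510322183315823
bed right [ 0.6441 -0.0065  0.5185 -0.0208] len 0.12641799004922746 yaw 0.11365582696981942
bed left [0.6312 0.0946 0.5071 0.0819] len 0.12471130107945327 yaw 0.1020286869743435
scene plate FR,RR,FL,RL [[0.5681 0.0042]
 [0.5951 0.0063]
 [0.5611 0.0708]
 [0.5878 0.0726]]
0.08 ram [0.6805 0.0451] plate@.115 [0.5658 0.0359]
0.11 ram [0.6829 0.0493] plate@.115 [0.5686 0.0366]
0.14 ram [0.6853 0.0535] plate@.115 [0.5714 0.0375]
0.17 ram [0.6875 0.0578] plate@.115 [0.5741 0.0384]
```

```bash
cat > plan.py <<'E'
import sys
from h import *
from scipy.spatial.transform import Rotation as Ro
def tgt(yaw): # tool down, tool x at world yaw
    return Ro.from_matrix([[np.cos(yaw),np.sin(yaw),0],[np.sin(yaw),-np.cos(yaw),0],[0,0,-1]])
def plan(pos,yaw):
    o=manip.get_obs();q=o["eef_rot"];R=Ro.from_quat([q[1],q[2],q[3],q[0]])
    d=R.inv().apply(np.array(pos)-o["tool_pos"])*1000;r=np.degrees((R.inv()*tgt(yaw)).as_rotvec())
    print("t",round(o["time_s"],2),"tcp",o["tool_pos"].round(4),"F",o["contact_force"].round(1),"grip",round(o["grip_width"],4),"j",o["joints"].round(2),"\n->",d.round(1),r.round(1))
if __name__=="__main__":
    a=[float(v) for v in sys.argv[1:]]
    for i in range(0,len(a),4): plan(a[i:i+3],a[i+3])
E
python3 plan.py .4505 -.198 .12 .235 .4505 -.198 .028 .235
```

```text
t 1.2 tcp [ 0.2695 -0.5639  0.25  ] F [-0.8 -0.9 -0.4] grip 0.0856 j [ 1.02  0.43  0.03  1.57 -0.01  1.13 -0.08] 
-> [ 321.1 -252.2  130. ] [ 0.  -0.  12.1]
t 1.2 tcp [ 0.2695 -0.5639  0.25  ] F [-0.8 -0.9 -0.4] grip 0.0856 j [ 1.02  0.43  0.03  1.57 -0.01  1.13 -0.08] 
-> [ 321.1 -252.2  222. ] [ 0.  -0.  12.1]
```

Emit:
drive_tool:
  increments:
    - [40, -31.5, 10, 0, 0, 1.5, 0.65]
    - [80, -63, 25, 0, 0, 3, 0.65]
    - [120, -94.5, 45, 0, 0, 4.5, 0.65]
    - [160, -126, 65, 0, 0, 6, 0.65]
    - [200, -157.5, 85, 0, 0, 7.5, 0.65]
    - [240, -189, 100, 0, 0, 9, 0.65]
    - [280, -220.5, 115, 0, 0, 10.5, 0.65]
    - [321, -252, 130, 0, 0, 12, 0.65]
    - [321, -252, 130, 0, 0, 12, 0.65]
    - [321, -252, 130, 0, 0, 12, 0.65]
  force: 40

```text
time_s: 2.45
tool_pos: [0.4505, -0.1985, 0.1201]
eef_rot: [0.0, 0.993, 0.118, -0.0]
contact_force: [0.1, -0.5, 0.1]
grip_width: 0.0559
```

```bash
python3 plan.py .4505 -.198 .028 .235; python3 - <<'E'
from h import *
s=manip.snapshot("scene");t=manip.snapshot("top")
c=lambda s,x,y,w,h:cv2.resize(s["img"][y:y+h,x:x+w],(400,400),interpolation=cv2.INTER_CUBIC)
cv2.imwrite("pics/c3.png",np.hstack([c(s,225,215,80,80),c(t,335,185,80,80)]))
E
```

```text
t 2.45 tcp [ 0.4505 -0.1985  0.1201] F [ 0.1 -0.5  0.1] grip 0.0559 j [ 0.36  0.38 -0.06  2.04  0.04  0.72 -1.06] 
-> [ 0.2 -0.5 92.1] [0.  0.  0.1]
```

View pics/c3.png

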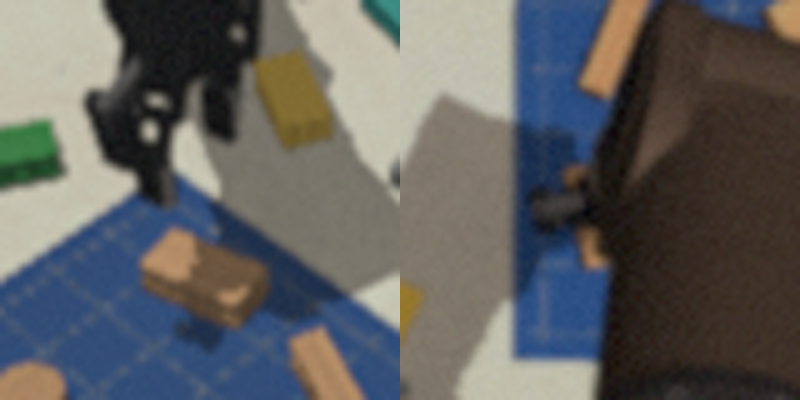

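The jaws straddle the wooden mount, with fingers on either side of its long faces. Now I descend and grip.

Emit:
drive_tool:
  increments:
    - [0, -0.5, 23, 0, 0, 0, 0.65]
    - [0, -0.5, 46, 0, 0, 0, 0.65]
    - [0, -0.5, 69, 0, 0, 0, 0.65]
    - [0, -0.5, 86, 0, 0, 0, 0.65]
    - [0, -0.5, 92, 0, 0, 0, 0.65]
    - [0, -0.5, 92, 0, 0, 0, 0.3]
    - [0, -0.5, 92, 0, 0, 0, 0.2]
    - [0, -0.5, 92, 0, 0, 0, 0.2]
    - [0, -0.5, 92, 0, 0, 0, 0.2]
    - [0, -0.5, 92, 0, 0, 0, 0.2]
  force: 40

```text
time_s: 3.8
tool_pos: [0.4507, -0.1979, 0.0285]
eef_rot: [0.0, 0.993, 0.118, 0.0]
contact_force: [-1.4, -0.4, 6.3]
grip_width: 0.0349
```

Emit:
drive_tool:
  increments:
    - [0, 0, -8, 0, 0, 0, 0.2]
    - [0, 0, -25, 0, 0, 0, 0.2]
    - [0, 0, -45, 0, 0, 0, 0.2]
    - [0, 0, -65, 0, 0, 0, 0.2]
    - [0, 0, -85, 0, 0, 0, 0.2]
    - [0, 0, -105, 0, 0, 0, 0.2]
    - [0, 0, -120, 0, 0, 0, 0.2]
    - [0, 0, -122, 0, 0, 0, 0.2]
    - [0, 0, -122, 0, 0, 0, 0.2]
    - [0, 0, -122, 0, 0, 0, 0.2]

```text
time_s: 5.05
tool_pos: [0.4499, -0.1975, 0.1493]
eef_rot: [-0.0, 0.993, 0.118, -0.001]
contact_force: [-0.9, 0.5, -0.2]
grip_width: 0.0349
```

```bash
python3 plan.py .577 .038 .15 1.686; python3 - <<'E'
from h import *
s=manip.snapshot("scene");t=manip.snapshot("top")
c=lambda s,x,y,w,h:cv2.resize(s["img"][y:y+h,x:x+w],(400,400),interpolation=cv2.INTER_CUBIC)
cv2.imwrite("pics/c4.png",np.hstack([c(s,225,195,80,80),c(t,335,185,80,80)]))
E
```

```text
t 5.05 tcp [ 0.4499 -0.1975  0.1493] F [-0.9  0.5 -0.2] grip 0.0349 j [ 0.36  0.34 -0.07  2.01  0.03  0.79 -1.06] 
-> [ 178.7 -199.2   -0.8] [ -0.1   0.  -83.1]
```

View pics/c4.png

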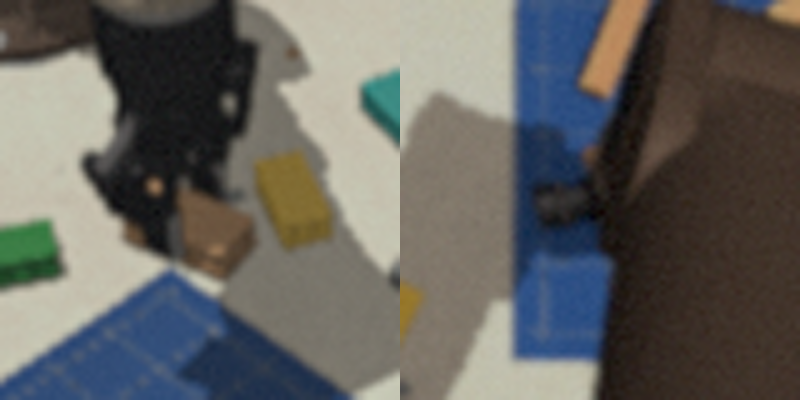

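The mount is held level across its width, and the bit of mat where it lay is empty. I carry it to the plate.

Emit:
drive_tool:
  increments:
    - [20, -22, 0, 0, 0, -9.2, 0.2]
    - [40, -44, 0, 0, 0, -18.4, 0.2]
    - [60, -66, 0, 0, 0, -27.6, 0.2]
    - [80, -88, 0, 0, 0, -36.8, 0.2]
    - [100, -110, 0, 0, 0, -46, 0.2]
    - [120, -132, 0, 0, 0, -55.3, 0.2]
    - [140, -155, 0, 0, 0, -64.5, 0.2]
    - [160, -177, 0, 0, 0, -73.8, 0.2]
    - [177, -198, 0, 0, 0, -83, 0.2]
    - [177, -198, 0, 0, 0, -83, 0.2]

```text
time_s: 6.4
tool_pos: [0.5764, 0.0387, 0.1495]
eef_rot: [-0.001, 0.664, 0.748, 0.001]
contact_force: [-0.8, 0.3, -1.2]
grip_width: 0.0346
```

```bash
python3 plan.py .5755 .037 .085 1.686; python3 - <<'E'
from h import *
s=manip.snapshot("scene");t=manip.snapshot("top")
c=lambda s,x,y,w,h:cv2.resize(s["img"][y:y+h,x:x+w],(400,400),interpolation=cv2.INTER_CUBIC)
cv2.imwrite("pics/c5.png",np.hstack([c(s,270,150,130,130),c(t,255,120,120,120)]))
E
```

```text
t 6.4 tcp [0.5764 0.0387 0.1495] F [-0.8  0.3 -1.2] grip 0.0346 j [ 0.16  0.5  -0.45  1.78  0.26  0.92 -0.28] 
-> [-1.7 -1.1 64.5] [-0.  -0.1  0.2]
```

View pics/c5.png

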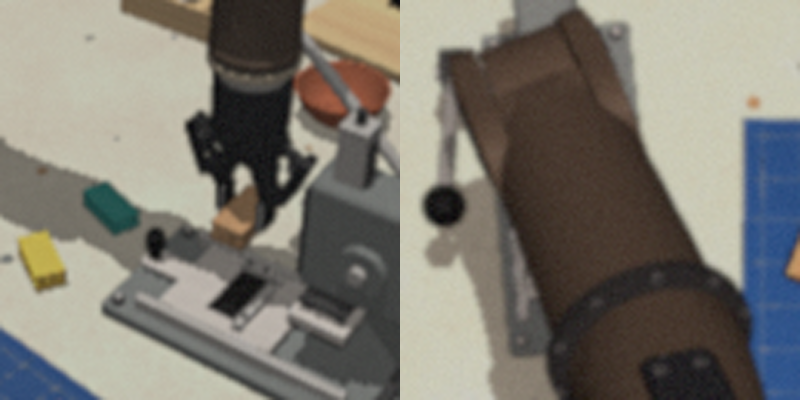

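Emit:
drive_tool:
  increments:
    - [-1, -1, 12, 0, 0, 0.2, 0.2]
    - [-1, -1, 26, 0, 0, 0.2, 0.2]
    - [-1, -1, 40, 0, 0, 0.2, 0.2]
    - [-1, -1, 54, 0, 0, 0.2, 0.2]
    - [-1, -1, 64, 0, 0, 0.2, 0.2]
    - [-1, -1, 69, 0, 0, 0.2, 0.2]
    - [-1, -1, 69, 0, 0, 0.2, 0.2]
    - [-1, -1, 69, 0, 0, 0.2, 0.2]
    - [-1, -1, 69, 0, 0, 0.2, 0.2]
    - [-1, -1, 69, 0, 0, 0.2, 0.2]

```text
time_s: 7.75
tool_pos: [0.5754, 0.0351, 0.0813]
eef_rot: [0.0, 0.667, 0.745, 0.0]
contact_force: [-0.7, 0.0, -0.8]
grip_width: 0.0349
```

```bash
python3 plan.py .577 .038 .06 1.686; python3 - <<'E'
from fit import *
s=manip.snapshot("scene");o=manip.get_obs();p=o["tool_pos"]
q=o["eef_rot"];R=cv2.Rodrigues(np.zeros(3))[0]
B=box([p[0],p[1],1.686],.07,.036,p[2]-.025,p[2]-.001)
P=box([.577,.038,.115],.034,.068,.035,.035)[:4]
x,y,w,h=320,205,60,45
k=800/w
c=cv2.resize(s["img"][y:y+h,x:x+w],(800,600),interpolation=cv2.INTER_CUBIC)
for pts,col in((B,(0,255,0)),(P,(0,0,255))):
    for a in (proj(s,pts)-[x,y]+.5)*k: cv2.circle(c,tuple(int(v) for v in a),3,col,-1)
cv2.imwrite("pics/c6.png",c)
E
```

```text
t 7.75 tcp [0.5754 0.0351 0.0813] F [-0.7  0.  -0.8] grip 0.0349 j [ 0.13  0.59 -0.41  1.84  0.32  0.78 -0.33] 
-> [ 2.7  1.9 21.3] [ 0.   0.  -0.3]
```

View pics/c6.png

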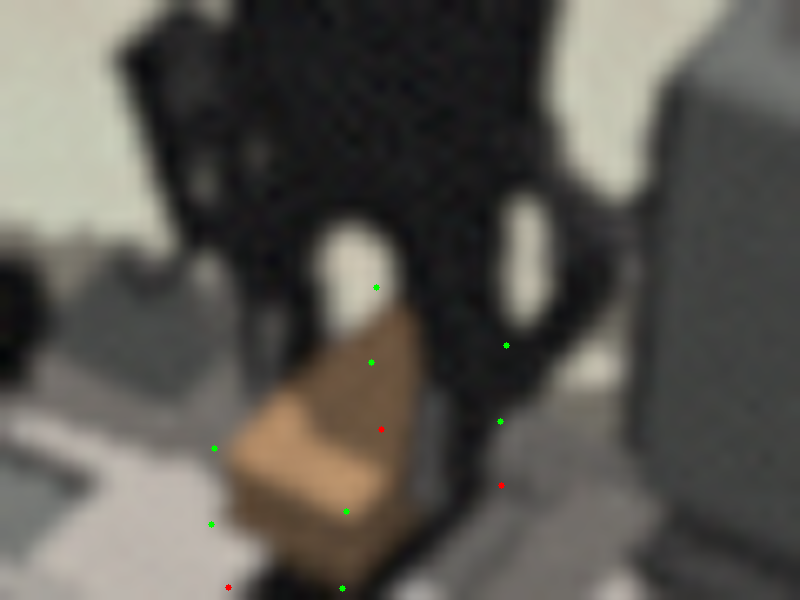

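The overlay shows a scene-camera bias of about (+19,+6) crop px, common to the plate and the held mount; relative to each other they agree within about 1.5 mm. I lower with a few mm of clearance to both fences, then register against the fences by touch.

Emit:
drive_tool:
  increments:
    - [-1, -2, 2, 0, 0, 0, 0.2]
    - [-1, -2, 5, 0, 0, 0, 0.2]
    - [-1, -2, 8, 0, 0, 0, 0.2]
    - [-1, -2, 11, 0, 0, 0, 0.2]
    - [-1, -2, 14, 0, 0, 0, 0.2]
    - [-1, -2, 16, 0, 0, 0, 0.2]
    - [-1, -2, 18, 0, 0, 0, 0.2]
    - [-1, -2, 18, 0, 0, 0, 0.2]
    - [-1, -2, 18, 0, 0, 0, 0.2]
    - [-1, -2, 18, 0, 0, 0, 0.2]

```text
time_s: 9.05
tool_pos: [0.5734, 0.0339, 0.0631]
eef_rot: [0.0, 0.667, 0.745, 0.0]
contact_force: [-0.2, 0.2, -1.1]
grip_width: 0.0353
```

```bash
python3 plan.py .577 .0385 .0605 1.686; python3 - <<'E'
from fit import *
s=manip.snapshot("scene")
x,y,w,h=320,215,60,45
c=cv2.resize(s["img"][y:y+h,x:x+w],(800,600),interpolation=cv2.INTER_CUBIC)
cv2.imwrite("pics/c7.png",c)
E
```

```text
t 9.05 tcp [0.5734 0.0339 0.0631] F [-0.2  0.2 -1.1] grip 0.0353 j [ 0.13  0.61 -0.4   1.86  0.33  0.74 -0.35] 
-> [4.2 4.1 2.6] [ 0.   0.  -0.3]
```

View pics/c7.png

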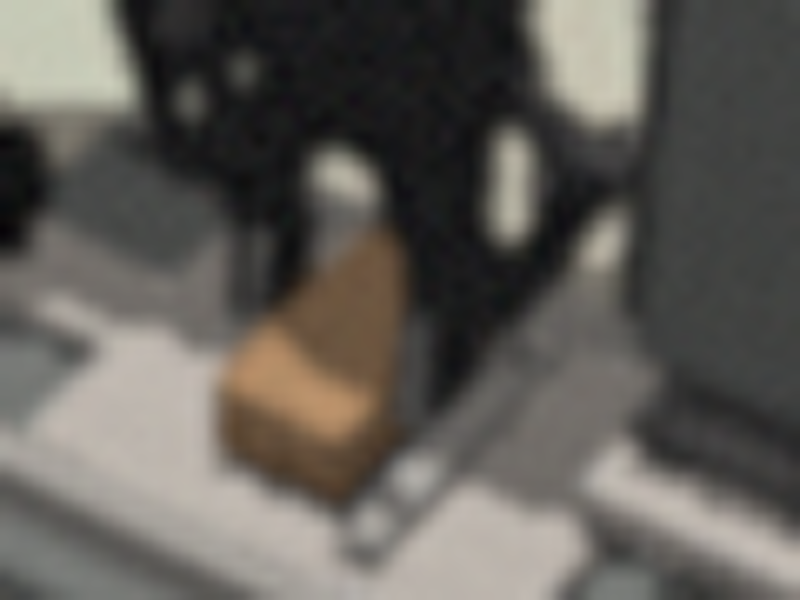

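The mount hangs just in front of the rear fence, its bottom right corner at about (340,500) beside the fence end at (360,550). Next I push gently towards the rear fence (tool +y).

Emit:
drive_tool:
  increments:
    - [0, 0.5, 1, 0, 0, 0, 0.2]
    - [0, 1, 1, 0, 0, 0, 0.2]
    - [0, 1.5, 1, 0, 0, 0, 0.2]
    - [0, 2, 1, 0, 0, 0, 0.2]
    - [0, 2.5, 1, 0, 0, 0, 0.2]
    - [0, 3, 1, 0, 0, 0, 0.2]
    - [0, 3.5, 1, 0, 0, 0, 0.2]
    - [0, 4, 1, 0, 0, 0, 0.2]
    - [0, 4, 1, 0, 0, 0, 0.2]
    - [0, 4, 1, 0, 0, 0, 0.2]

```text
time_s: 10.35
tool_pos: [0.5773, 0.0344, 0.062]
eef_rot: [0.0, 0.667, 0.745, -0.0]
contact_force: [-0.6, 0.1, -0.3]
grip_width: 0.0355
```

No contact yet, so 3 mm more in small steps.

Emit:
drive_tool:
  increments:
    - [0, 0.4, 0, 0, 0, 0, 0.2]
    - [0, 0.7, 0, 0, 0, 0, 0.2]
    - [0, 1, 0, 0, 0, 0, 0.2]
    - [0, 1.3, 0, 0, 0, 0, 0.2]
    - [0, 1.6, 0, 0, 0, 0, 0.2]
    - [0, 1.9, 0, 0, 0, 0, 0.2]
    - [0, 2, 0, 0, 0, 0, 0.2]
    - [0, 2, 0, 0, 0, 0, 0.2]
    - [0, 2, 0, 0, 0, 0, 0.2]
    - [0, 2, 0, 0, 0, 0, 0.2]

```text
time_s: 11.6
tool_pos: [0.5781, 0.0344, 0.0617]
eef_rot: [-0.001, 0.667, 0.745, -0.001]
contact_force: [-6.3, -0.6, 2.2]
grip_width: 0.035
```

Rear fence touched (−6 N). I back off 1.2 mm and go left until the side fence is felt.

Emit:
drive_tool:
  increments:
    - [0, -1.2, 0, 0, 0, 0, 0.2]
    - [0.7, -1.2, 0, 0, 0, 0, 0.2]
    - [1.4, -1.2, 0, 0, 0, 0, 0.2]
    - [2.1, -1.2, 0, 0, 0, 0, 0.2]
    - [2.8, -1.2, 0, 0, 0, 0, 0.2]
    - [3.4, -1.2, 0, 0, 0, 0, 0.2]
    - [4, -1.2, 0, 0, 0, 0, 0.2]
    - [4, -1.2, 0, 0, 0, 0, 0.2]
    - [4, -1.2, 0, 0, 0, 0, 0.2]
    - [4, -1.2, 0, 0, 0, 0, 0.2]

```text
time_s: 12.85
tool_pos: [0.5775, 0.0377, 0.0619]
eef_rot: [0.0, 0.667, 0.745, -0.0]
contact_force: [-4.4, -4.3, 0.5]
grip_width: 0.035
```

Both fences are felt. I back off about 0.8 mm each way and lower onto the plate.

Emit:
drive_tool:
  increments:
    - [-0.5, -0.6, 0, 0, 0, 0, 0.2]
    - [-1, -1.2, 0, 0, 0, 0, 0.2]
    - [-1, -1.2, 0.4, 0, 0, 0, 0.2]
    - [-1, -1.2, 0.8, 0, 0, 0, 0.2]
    - [-1, -1.2, 1.2, 0, 0, 0, 0.2]
    - [-1, -1.2, 1.6, 0, 0, 0, 0.2]
    - [-1, -1.2, 2, 0, 0, 0, 0.2]
    - [-1, -1.2, 2, 0, 0, 0, 0.2]
    - [-1, -1.2, 2, 0, 0, 0, 0.2]
    - [-1, -1.2, 2, 0, 0, 0, 0.2]

```text
time_s: 14.1
tool_pos: [0.5769, 0.0375, 0.0605]
eef_rot: [0.0, 0.667, 0.745, 0.0]
contact_force: [-1.2, -1.5, 5.4]
grip_width: 0.0351
```

Seated: 5 N upward at the expected TCP height. I release, then rise.

Emit:
drive_tool:
  increments:
    - [0, 0, 0, 0, 0, 0, 0.45]
    - [0, 0, 0, 0, 0, 0, 0.55]
    - [0, 0, 0, 0, 0, 0, 0.65]
    - [0, 0, 0, 0, 0, 0, 0.65]
    - [0, 0, -6, 0, 0, 0, 0.65]
    - [0, 0, -20, 0, 0, 0, 0.65]
    - [0, 0, -40, 0, 0, 0, 0.65]
    - [0, 0, -60, 0, 0, 0, 0.65]
    - [0, 0, -75, 0, 0, 0, 0.65]
    - [0, 0, -75, 0, 0, 0, 0.65]

```text
time_s: 15.35
tool_pos: [0.5774, 0.0374, 0.1366]
eef_rot: [0.001, 0.667, 0.745, 0.001]
contact_force: [0.4, 0.0, 0.2]
grip_width: 0.0559
```

```bash
python3 plan.py .46 .025 .14 1.686 .432 .0217 .07 1.686; python3 - <<'E'
from fit import *
s=manip.snapshot("scene")
x,y,w,h=310,205,80,60
c=cv2.resize(s["img"][y:y+h,x:x+w],(800,600),interpolation=cv2.INTER_CUBIC)
cv2.imwrite("pics/c8.png",c)
E
```

```text
t 15.35 tcp [0.5774 0.0374 0.1366] F [0.4 0.  0.2] grip 0.0559 j [ 0.15  0.52 -0.44  1.79  0.28  0.89 -0.3 ] 
-> [   0.6 -118.1   -3.8] [ 0.2  0.  -0.3]
t 15.35 tcp [0.5774 0.0374 0.1366] F [0.4 0.  0.2] grip 0.0559 j [ 0.15  0.52 -0.44  1.79  0.28  0.89 -0.3 ] 
-> [   0.4 -146.5   66.2] [ 0.2  0.  -0.3]
```

View pics/c8.png

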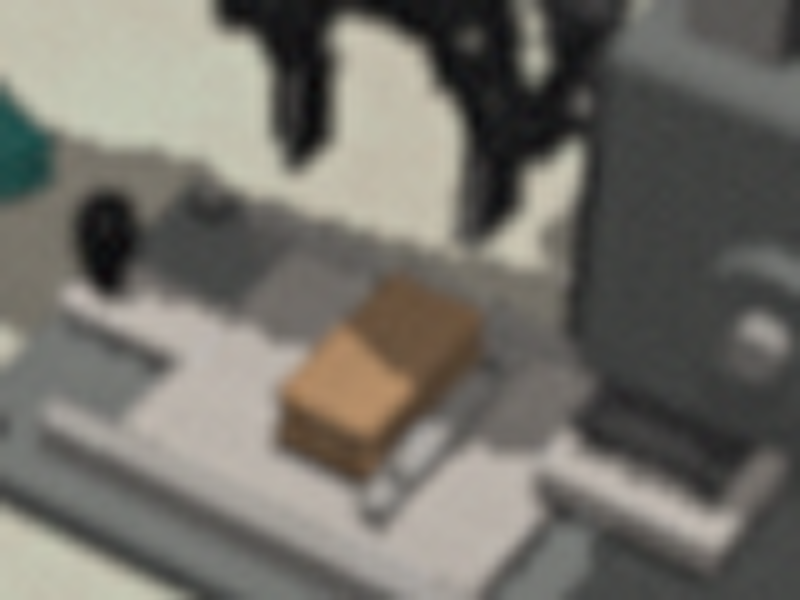

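The mount sits flat inside both fences, top face around (380,370) in the crop, rear edge parallel to the fence. Now the knob: grip it and send the bed home.

Emit:
drive_tool:
  increments:
    - [0, -25, 0, 0.2, 0, -0.3, 0.65]
    - [0, -52, 0, 0.2, 0, -0.3, 0.65]
    - [0, -79, 0, 0.2, 0, -0.3, 0.65]
    - [0, -100, 0, 0.2, 0, -0.3, 0.65]
    - [0, -105, 8, 0.2, 0, -0.3, 0.65]
    - [0, -105, 26, 0.2, 0, -0.3, 0.65]
    - [0, -105, 46, 0.2, 0, -0.3, 0.65]
    - [0, -105, 64, 0.2, 0, -0.3, 0.65]
    - [0, -105, 76, 0.2, 0, -0.3, 0.65]
    - [0, -105, 76, 0.2, 0, -0.3, 0.65]
  force: 30

```text
time_s: 16.65
tool_pos: [0.4719, 0.0258, 0.0579]
eef_rot: [-0.002, 0.665, 0.747, -0.002]
contact_force: [0.1, 0.3, -0.1]
grip_width: 0.055
```

Emit:
drive_tool:
  increments:
    - [0, 0, 0, 0, 0, 0, 0.4]
    - [0, 0, 0, 0, 0, 0, 0.3]
    - [0, 0, 0, 0, 0, 0, 0.25]
    - [0, 0, 0, 0, 0, 0, 0.2]
    - [0, 0, 0, 0, 0, 0, 0.15]
    - [0, 0, 0, 0, 0, 0, 0.1]
    - [0, 0, 0, 0, 0, 0, 0.1]
    - [0, 0, 0, 0, 0, 0, 0.1]
    - [0, 0, 0, 0, 0, 0, 0.1]
    - [0, 0, 0, 0, 0, 0, 0.1]

```text
time_s: 17.9
tool_pos: [0.4728, 0.0257, 0.0597]
eef_rot: [-0.001, 0.665, 0.747, -0.001]
contact_force: [-0.4, 0.0, 5.6]
grip_width: 0.0207
```

```bash
python3 plan.py .5777 .0385 .06 1.686
```

```text
t 17.9 tcp [0.4728 0.0257 0.0597] F [-0.4  0.   5.6] grip 0.0207 j [ 0.15  0.5  -0.41  2.11  0.34  0.6  -0.39] 
-> [  0.6 105.7  -0.6] [-0.1  0.   0. ]
```

Emit:
drive_tool:
  increments:
    - [0, 4, 0, 0, 0, 0, 0.1]
    - [0, 12, 0, 0, 0, 0, 0.1]
    - [0, 23, 0, 0, 0, 0, 0.1]
    - [0, 35, 0, 0, 0, 0, 0.1]
    - [0, 47, 0, 0, 0, 0, 0.1]
    - [0, 59, 0, 0, 0, 0, 0.1]
    - [0, 71, 0, 0, 0, 0, 0.1]
    - [0, 82, 0, 0, 0, 0, 0.1]
    - [0, 91, 0, 0, 0, 0, 0.1]
    - [0, 97, 0, 0, 0, 0, 0.1]

```text
time_s: 19.15
tool_pos: [0.5682, 0.0377, 0.0596]
eef_rot: [-0.002, 0.665, 0.747, -0.001]
contact_force: [-6.9, 1.4, 13.6]
grip_width: 0.0203
```

Emit:
drive_tool:
  increments:
    - [0, 1, 0, 0, 0, 0, 0.1]
    - [0, 2, 0, 0, 0, 0, 0.1]
    - [0, 3.5, 0, 0, 0, 0, 0.1]
    - [0, 5, 0, 0, 0, 0, 0.1]
    - [0, 6.5, 0, 0, 0, 0, 0.1]
    - [0, 8, 0, 0, 0, 0, 0.1]
    - [0, 9, 0, 0, 0, 0, 0.1]
    - [0, 10, 0, 0, 0, 0, 0.1]
    - [0, 10, 0, 0, 0, 0, 0.1]
    - [0, 10, 0, 0, 0, 0, 0.1]

```text
time_s: 20.4
tool_pos: [0.5779, 0.039, 0.0597]
eef_rot: [-0.001, 0.665, 0.747, -0.001]
contact_force: [-5.9, 1.7, 11.6]
grip_width: 0.0208
```

Emit:
drive_tool:
  increments:
    - [0, 0.5, 0, 0, 0, 0, 0.1]
    - [0, 1, 0, 0, 0, 0, 0.1]
    - [0, 1.5, 0, 0, 0, 0, 0.1]
    - [0, 2, 0, 0, 0, 0, 0.1]
    - [0, 2.5, 0, 0, 0, 0, 0.1]
    - [0, 3, 0, 0, 0, 0, 0.1]
    - [0, 3.5, 0, 0, 0, 0, 0.1]
    - [0, 4, 0, 0, 0, 0, 0.1]
    - [0, 4, 0, 0, 0, 0, 0.1]
    - [0, 4, 0, 0, 0, 0, 0.1]

```text
time_s: 21.65
tool_pos: [0.5803, 0.0393, 0.0596]
eef_rot: [-0.002, 0.665, 0.747, -0.002]
contact_force: [-11.1, 1.6, 17.7]
grip_width: 0.0207
```

Emit:
drive_tool:
  increments:
    - [0, 0.5, 0, 0, 0, 0, 0.1]
    - [0, 1, 0, 0, 0, 0, 0.1]
    - [0, 1.5, 0, 0, 0, 0, 0.1]
    - [0, 2, 0, 0, 0, 0, 0.1]
    - [0, 2.5, 0, 0, 0, 0, 0.1]
    - [0, 2.5, 0, 0, 0, 0, 0.1]
    - [0, 2.5, 0, 0, 0, 0, 0.1]
    - [0, 2.5, 0, 0, 0, 0, 0.1]
    - [0, 2.5, 0, 0, 0, 0, 0.1]
    - [0, 2.5, 0, 0, 0, 0, 0.1]

```text
time_s: 22.9
tool_pos: [0.5804, 0.0393, 0.0594]
eef_rot: [-0.003, 0.665, 0.747, -0.004]
contact_force: [-20.3, 1.0, 26.5]
grip_width: 0.0206
```

The force rises to 20 N with no further movement, so the bed is against its stop after 108 mm of travel. I relax the push, release the knob and rise clear of it.

Emit:
drive_tool:
  increments:
    - [0, -1.5, 0, 0, 0, 0, 0.1]
    - [0, -3, 0, 0, 0, 0, 0.1]
    - [0, -3, 0, 0, 0, 0, 0.3]
    - [0, -3, 0, 0, 0, 0, 0.5]
    - [0, -3, 0, 0, 0, 0, 0.65]
    - [0, -3, 0, 0, 0, 0, 0.65]
    - [0, -3, -8, 0, 0, 0, 0.65]
    - [0, -3, -22, 0, 0, 0, 0.65]
    - [0, -3, -42, 0, 0, 0, 0.65]
    - [0, -3, -60, 0, 0, 0, 0.65]

```text
time_s: 24.15
tool_pos: [0.5825, 0.0386, 0.1204]
eef_rot: [-0.001, 0.665, 0.747, -0.001]
contact_force: [0.4, 0.6, 0.3]
grip_width: 0.0555
```

```bash
python3 plan.py .543 .130 .40 3.262; python3 - <<'E'
from fit import *
s=manip.snapshot("scene")
x,y,w,h=310,190,110,82
c=cv2.resize(s["img"][y:y+h,x:x+w],(800,600),interpolation=cv2.INTER_CUBIC)
cv2.imwrite("pics/c9.png",c)
E
```

```text
t 24.15 tcp [0.5825 0.0386 0.1204] F [0.4 0.6 0.3] grip 0.0555 j [ 0.15  0.55 -0.43  1.79  0.29  0.87 -0.3 ] 
-> [  95.3  -29.4 -279.6] [ -0.1  -0.1 -90.3]
```

View pics/c9.png

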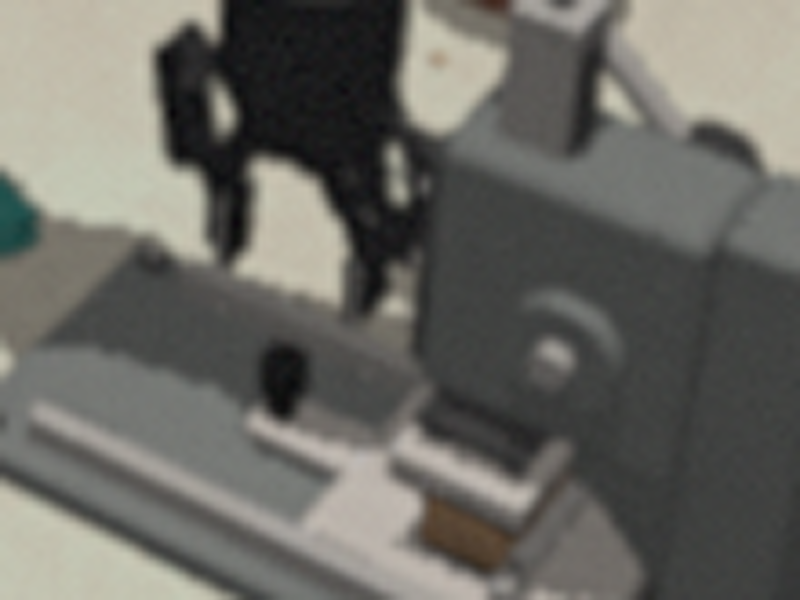

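The bed is home, with the knob at (283,380) and the mount end (465,530) squarely under the platen. I rise clear, then turn over the ball.

Emit:
drive_tool:
  increments:
    - [-12, -10, -20, 0, 0, 0, 0.65]
    - [-25, -20, -50, 0, 0, 0, 0.65]
    - [-25, -30, -85, 0, 0, 0, 0.65]
    - [-25, -30, -120, 0, 0, 0, 0.65]
    - [-25, -30, -155, 0, 0, 0, 0.65]
    - [-25, -30, -190, 0, 0, 0, 0.65]
    - [-25, -30, -225, 0, 0, 0, 0.65]
    - [-25, -30, -260, 0, 0, 0, 0.65]
    - [-25, -30, -290, 0, 0, 0, 0.65]
    - [-25, -30, -290, 0, 0, 0, 0.65]

```text
time_s: 25.45
tool_pos: [0.5563, 0.0099, 0.4116]
eef_rot: [0.0, 0.665, 0.747, -0.0]
contact_force: [0.3, 0.1, 0.1]
grip_width: 0.0558
```

```bash
python3 plan.py .543 .130 .40 3.262 .543 .130 .40 .120; python3 - <<'E'
from fit import *
S={n:manip.snapshot(n) for n in("scene","top")}
for n in S:
    for r in manip.cut_out("ball",n)[:2]: print(n,r["conf"],r["location"])
print(proj(S["top"],[.543,.13,.312]),proj(S["scene"],[.543,.13,.312]))
E
```

```text
t 25.45 tcp [0.5563 0.0099 0.4116] F [0.3 0.1 0.1] grip 0.0558 j [ 0.25  0.28 -0.49  1.44  0.13  1.46 -0.12] 
-> [120.9   0.6  11.5] [ -0.    0.  -90.3]
t 25.45 tcp [0.5563 0.0099 0.4116] F [0.3 0.1 0.1] grip 0.0558 j [ 0.25  0.28 -0.49  1.44  0.13  1.46 -0.12] 
-> [120.9   0.6  11.5] [ 0.   0.  89.7]
scene 0.72 [375.0, 173.2]
scene 0.51 [382.8, 249.6]
top 0.85 [268.7, 169.9]
[[267.3428 180.9749]] [[361.9357 154.2384]]
```

Emit:
drive_tool:
  increments:
    - [8, 0, 0, 0, 0, -10, 0.9]
    - [22, 0, 0, 0, 0, -20, 0.9]
    - [36, 0, 0, 0, 0, -30, 0.9]
    - [50, 0, 0, 0, 0, -40, 0.9]
    - [64, 0, 0, 0, 0, -50, 0.9]
    - [78, 0, 0, 0, 0, -60, 0.9]
    - [92, 0, 0, 0, 0, -70, 0.9]
    - [106, 0, 0, 0, 0, -80, 0.9]
    - [121, 0, 0, 0, 0, -90, 0.9]
    - [121, 0.5, 0, 0, 0, -90, 0.9]

```text
time_s: 26.9
tool_pos: [0.5421, 0.1313, 0.4079]
eef_rot: [-0.003, -0.058, 0.998, 0.0]
contact_force: [-0.5, -0.0, -0.6]
grip_width: 0.0769
```

```bash
python3 plan.py .543 .130 .313 3.262
```

```text
t 26.9 tcp [0.5421 0.1313 0.4079] F [-0.5 -0.  -0.6] grip 0.0769 j [ 0.25  0.35 -0.82  1.42  0.25  1.49  1.13] 
-> [-1.2 -1.5 94.9] [ 0.  -0.3 -0.2]
```

Emit:
drive_tool:
  increments:
    - [-1, -1.5, 20, 0, 0, 0, 0.9]
    - [-1, -1.5, 40, 0, 0, 0, 0.9]
    - [-1, -1.5, 60, 0, 0, 0, 0.9]
    - [-1, -1.5, 80, 0, 0, 0, 0.9]
    - [-1, -1.5, 94, 0, 0, 0, 0.9]
    - [-1, -1.5, 97, 0, 0, 0, 0.9]
    - [-1, -1.5, 97, 0, 0, 0, 0.6]
    - [-1, -1.5, 97, 0, 0, 0, 0.35]
    - [-1, -1.5, 97, 0, 0, 0, 0.3]
    - [-1, -1.5, 97, 0, 0, 0, 0.25]
  force: 60

```text
time_s: 28.15
tool_pos: [0.5438, 0.1291, 0.3126]
eef_rot: [-0.001, -0.058, 0.998, -0.0]
contact_force: [-2.2, -1.6, 5.6]
grip_width: 0.0334
```

```bash
python3 - <<'E'
from h import *
o=manip.get_obs();print(o["tool_pos"],o["contact_force"],o["grip_width"],o["joints"].round(2),o["eef_rot"].round(3))
# ball path offsets from q=0, in press -x and down (mm)
for q in np.arange(0,.96,.0875):
    print(round(q,3),((np.cos(.733-q)-np.cos(.733))*220).round(1),((np.sin(.733)-np.sin(.733-q))*220).round(1))
E
```

```text
[0.54376189 0.12907226 0.3125598 ] [-2.19626395 -1.62369179  5.55673337] 0.03337031693754334 [ 0.25  0.39 -0.81  1.59  0.29  1.28  1.08] [-0.001 -0.058  0.998 -0.   ]
0.0 0.0 0.0
0.088 12.2 14.9
0.175 23.1 30.7
0.262 32.6 47.5
0.35 40.6 65.0
0.438 47.0 83.1
0.525 51.8 101.8
0.612 54.9 120.8
0.7 56.4 139.9
0.788 56.2 159.2
0.875 54.3 178.3
```

The ball is gripped. I follow its arc (tool x = press −x, tool z = down) to q≈0.7.

Emit:
drive_tool:
  increments:
    - [10, 0, 12, 0, 0, 0, 0.2]
    - [19, 0, 24.5, 0, 0, 0, 0.2]
    - [27, 0, 37.5, 0, 0, 0, 0.2]
    - [34.5, 0, 51, 0, 0, 0, 0.2]
    - [40.5, 0, 65, 0, 0, 0, 0.2]
    - [46, 0, 79.5, 0, 0, 0, 0.2]
    - [50, 0, 94.5, 0, 0, 0, 0.2]
    - [53, 0, 109.5, 0, 0, 0, 0.2]
    - [55.5, 0, 124.5, 0, 0, 0, 0.2]
    - [56.5, 0, 140, 0, 0, 0, 0.2]

```text
time_s: 29.4
tool_pos: [0.4883, 0.1221, 0.1727]
eef_rot: [-0.0, -0.057, 0.998, -0.0]
contact_force: [0.2, -3.9, 9.9]
grip_width: 0.0333
```

```bash
python3 - <<'E'
from h import *
o=manip.get_obs();print(o["tool_pos"],o["contact_force"],o["grip_width"],o["joints"].round(2),o["eef_rot"].round(3))
for q in (.7,.75,.8,.85,.9,.91):
    print(q,((np.cos(.733-q)-np.cos(.033))*220).round(1),((np.sin(.033)-np.sin(.733-q))*220).round(1))
E
```

```text
[0.48829617 0.12213085 0.17273227] [ 0.18351927 -3.94827637  9.85968086] 0.03334253899591857 [ 0.24  0.44 -0.78  1.91  0.38  0.94  0.97] [-0.    -0.057  0.998 -0.   ]
0.7 0.0 -0.0
0.75 0.1 11.0
0.8 -0.4 22.0
0.85 -1.4 32.9
0.9 -2.9 43.8
0.91 -3.3 46.0
```

Emit:
drive_tool:
  increments:
    - [0, 0, 6, 0, 0, 0, 0.2]
    - [0, 0, 13, 0, 0, 0, 0.2]
    - [-0.5, 0, 20, 0, 0, 0, 0.2]
    - [-1, 0, 27, 0, 0, 0, 0.2]
    - [-1.5, 0, 34, 0, 0, 0, 0.2]
    - [-2.5, 0, 40, 0, 0, 0, 0.2]
    - [-3, 0, 45, 0, 0, 0, 0.2]
    - [-3.3, 0, 47, 0, 0, 0, 0.2]
    - [-3.3, 0, 47, 0, 0, 0, 0.2]
    - [-3.3, 0, 47, 0, 0, 0, 0.2]

```text
time_s: 30.65
tool_pos: [0.4948, 0.1229, 0.1278]
eef_rot: [0.003, -0.056, 0.998, 0.0]
contact_force: [5.8, -4.6, 19.1]
grip_width: 0.0331
```

Emit:
drive_tool:
  increments:
    - [0, 0, 0, 0, 0, 0, 0.2]
    - [0, 0, 0, 0, 0, 0, 0.2]
    - [0, 0, 0, 0, 0, 0, 0.2]
    - [0, 0, 0, 0, 0, 0, 0.2]
    - [0, 0, 0, 0, 0, 0, 0.2]
    - [0, 0, 0, 0, 0, 0, 0.2]
    - [0, 0, 0, 0, 0, 0, 0.2]
    - [0, 0, 0, 0, 0, 0, 0.2]
    - [0, 0, 0, 0, 0, 0, 0.2]
    - [0, 0, 0, 0, 0, 0, 0.2]

```text
time_s: 31.9
tool_pos: [0.4948, 0.1229, 0.1278]
eef_rot: [0.003, -0.056, 0.998, 0.0]
contact_force: [5.3, -5.0, 19.9]
grip_width: 0.0331
```

```bash
python3 - <<'E'
from fit import *
o=manip.get_obs();print(o["tool_pos"],o["contact_force"],o["grip_width"],np.abs(o["qd"]).max())
s=manip.snapshot("scene")
x,y,w,h=310,160,120,90
cv2.imwrite("pics/c10.png",cv2.resize(s["img"][y:y+h,x:x+w],(800,600),interpolation=cv2.INTER_CUBIC))
E
```

```text
[0.4948 0.1229 0.1278] [ 5.2792 -4.9985 19.869 ] 0.03306517790572323 0.001604829247494753
```

View pics/c10.png

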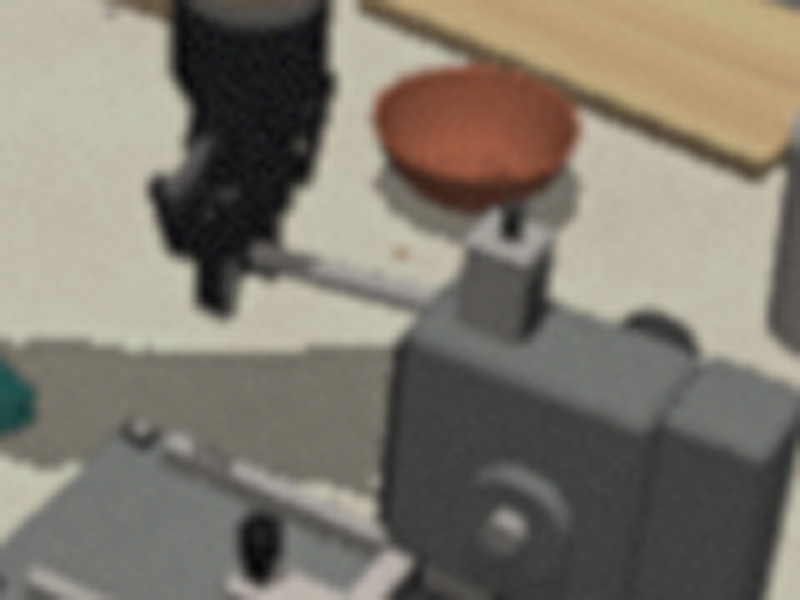

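The lever is down, held by the fingers at the ball at (215,270), with TCP z 0.128 (q≈0.90, about 97 N). The load of roughly 20 N is steady and everything is still, so I hand in.

```bash
python3 -c "
from workcell import manip
print(manip.finish_job())"
```

```text
the job is handed in; nothing more can be done
None
```

The job is handed in at about 32 s of the allowed 70. The gripper is still on the ball, holding the lever down. No verdict was reported.

- **Mount:** I gripped the wooden 70 x 36 mm mount, felt for both fences and backed off about 0.8 mm from each. It touched down at the expected height with about 5 N upward. The picture after release showed it flat inside the fences with the bed still out.
- **Bed:** I gripped the knob and pushed the bed 108 mm until the force rose to 20 N with no further movement. The picture then showed the mount under the platen.
- **Lever:** Final tool height is 0.128 m, which puts the lever near 0.90 rad and the squeeze at about 97 N. The force on the hand was steady at about 20 N and the joints were at rest.

**Not checked directly:**
- The squeeze is worked out from the lever angle and hand force, not measured.
- In the last crop the press head and the picture's edge hid the mount, so I did not see it once the lever was down.
- I did not measure the other objects again at the end. I felt no unexpected contact on the way.

**Disagreements:**
- The scene camera read about 4 mm off in x near the press. I relied on the fence contact instead.
- My first plate-yaw fit (0.05 rad) was wrong. Bed edges, knob and ball gave about 0.12 rad, which I used.

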